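# Close a sample transport canister and pack it for the courier

## Robot

A 6-joint arm with a two-finger parallel gripper is mounted at the origin on the work surface; the furniture and walls round the work are solid. World frame = base frame: x ahead of the robot, y to its left, z up, the work surface at z = 0. Lengths are in m, angles in rad, forces in N, time in s.
With the tool pointing down it reaches from about 0.25 to 0.775 m from the base axis. Payload 4 kg.
Tool frame: the origin (TCP) lies at the very end of the fingers, on their centre line; the grasp point (between the pads) lies 19 mm behind it; z points along the fingers, y is the line along which they close (so a half turn about z gives the same grasp; the last joint's range is limited). The gripper opens to 94 mm and grips with 3 to 60 N. Pads are 16 mm wide; open, the fingers measure 119 mm over their backs; the gripper's body (75 mm by 177 mm) begins 78 mm behind the grasp point.
Start: joints at [-1.366, 0.087, 1.371, -0, 1.684, -0.103], TCP at [0.167, -0.524, 0.206] pointing down, gripper open.
Joint ranges: [-3.1, 3.1], [-0.76, 2.03], [0.27, 2.55], [-1.08, 4.22], [0.17, 2.65], [-2.57, 2.57]. Speed limits (rad/s): [2.79, 2.79, 3.14, 3.14, 3.14, 3.14].

## Interface

Orientations are given as [roll, pitch, yaw] about the fixed x, y, z axes, in that order (R = Rz(yaw) Ry(pitch) Rx(roll)).
In Python, from bench import robot, vision gives the robot as it stands.
- The arm moves only by the shell command python3 -m crank 'ROWS'. ROWS is JSON, a list of rows, each a list of 3 entries, a list of its own where there are three numbers: the closure, from 0 (fully open) to 1 (shut), then the shift along the tool's x, y, z in m, then the turn, a rotation vector about the tool's x, y, z in degrees. A call has 1 to 8 rows; each row shifts and turns the commanded pose from where the row before left it, along the tool's axes as they then stand; what a row does not reach is not made up. A row lasts 1/10 s, in which the tool goes at most 50 mm and 8.59 degrees, less where a joint would pass 70% of its speed; a pose out of reach is approached as far as the arm can. A call with a gripper value outside its range is refused whole. The fingers move at their own pace and stop on an object; the grip force is fixed at half the most. Time passes only in rows, so rows that do not move let the fingers close. It gives the time, the measured TCP pose, the force, the opening and the grip force at its end, in the units of the state.
- robot.get_obs(): the state, without advancing time (a new reading comes with each control period).
- vision.snapshot(name): name is "side" or "top"; returns a dict with "color" (480x640x3 uint8, red, green, blue), "z_map" (480x640 float32, m along the optical axis (not along the pixel's ray), 0 where there is no reading), "fx", "fy", "cx", "cy" (pixels), "dist" ([k1, k2, p1, p2, k3] as OpenCV has them; the pictures are not rectified), "R" (3x3) and "t" (3): a world point X has camera coordinates R X + t. Camera axes: x right, y down, z forward; pixel columns grow to the right and rows downward; lengths in m; the calibration is good to about 2 mm. A picture is of the moment at which its call begins.
- robot.close_job(): hands the job in; it is judged then, once.
The state is a dict: "time": time; "joint_positions": joint angles; "qvel": joint speeds; "joint_torque": joint torques, N m; "tool_pos": TCP position; "ee_rot": TCP orientation; "wrist_force": force on the tool from outside, world axes, zero at the start; "wrist_torque": the same for the moment, N m; "width": finger opening in m; "finger_force": force on a finger pad.
Only numpy, scipy, OpenCV 4.12 (cv2) and the standard library are available. Lean on these libraries where they do the work, as an engineer would, in place of code of your own. Each camera call takes 0.05 s, during which the arm holds its last target. There are 200 camera calls.

## Task

Pack the sample for the courier. Put the red-capped sample pot into the open white canister, set the blue lid level on its neck, turn it back (anticlockwise) until it drops into the thread start, then screw it down clockwise until it is fully tight. Then lift the closed canister out of the capping stand by the bar on its lid and set it down upright on the floor of the open cardboard courier box, leaving the other things on the desk where they are.

Things in the scene. Friction and masses are not known exactly. Their poses are not given: they have to be found in the camera images.
- stand: grey capping stand, fixed: base plate 122 x 122 x 8 mm with a square socket, 83 mm inside and 101 mm outside, whose walls stand 30 mm above the desk; it keeps the canister from turning. Origin: centre of its underside on the desk; x and y run along its sides. The socket's floor is 8 mm above the origin.
- canister: open white plastic canister, 180 g, loose, standing in the stand's socket (1.6 mm play each side), its sides parallel to the socket's: square body 80 x 80 mm, 80 mm high, then a shoulder and a round threaded neck 60 mm across, mouth rim 106 mm above the underside, mouth 52 mm wide and chamfered outside, inner floor 5 mm above the underside. Origin: centre of its underside.
- mouth (a point): centre of the canister's mouth, level with its rim, 106 mm above its underside.
- thread_top (a point): on the canister's axis, 101 mm above its underside, level with the tops of the thread starts. The neck's outside carries a coarse right-hand thread (clockwise goes down) with four starts a quarter turn apart, lead 28 mm a turn: ridges 2.6 mm thick, 4 mm proud.
- lid: blue screw lid, 100 g, loose, standing on its rim on the desk: round, 78 mm across, 24 mm high; on its flat top a straight grip bar 60 mm long (along the lid's x axis), 16 mm wide (along y), 20 mm high (its top 44 mm above the lid's underside). Origin: centre of its underside. Four lugs inside run in the canister's thread; radial play over the neck 1.2 mm.
- grip_bar (a point): middle of the lid's grip bar, on the lid's axis, 34 mm above the lid's underside. Set on the neck, the lid rests on the thread with this point 126 to 133 mm above the canister's underside. Turned back (anticlockwise) it climbs, 7 mm in a quarter turn, then at the starts drops 7 mm by its own weight, to 126.5 mm, if the bar is held with 1 to 3 mm of play or followed down.
- seal (a joint): sprung seal disc inside the lid: how far it is squeezed by the rim, 0 free to 0.003 m fully (900 N/m, 1.5 N at first touch). From the drop, clockwise, the lid turns easily for 30 degrees (now caught, underside 91.5 mm above the canister's), then the torque rises to about 0.3 N m; after 55 to 75 degrees it is tight: seal at 0.002 or more, underside 89.5 mm or less. It then holds by itself.
- sample_pot: sample pot, 50 g, loose, standing upright on the desk: clear round body 28 mm across with a paper label and a red ribbed cap 31 mm across, 22 mm high; 93 mm tall in all. Origin: centre of its underside. Standing in the canister its top is 8 mm below the mouth rim; let go with the fingertips just above the rim it slides the last 25 to 30 mm to the floor, which is all right.
- courier_box: open cardboard box, fixed: 132 x 132 mm outside, 124 x 124 mm inside, 62 mm high, floor 4 mm thick, four short flaps folded down outside. Origin: centre of its underside on the desk; x and y run along its sides.
- box_floor (a point): centre of the courier box's inner floor, 4 mm above the desk.
- foil_pouch: white and black foil pouch, 100 x 65 x 8 mm, lying loose on the desk; leave it alone. Origin: centre of its underside.
- timer: white bench timer, 62 x 66 x 17 mm, loose on the desk just behind the stand, on the near side of the analyser; leave it alone. Origin: centre of its underside.
- dropper_bottle: small white dropper bottle with a red cap, 24 mm across, 56 mm tall, standing loose on the desk; leave it alone. Origin: centre of its underside.
Things that resemble listed ones, but are neither listed nor needed, are in the scene too. Several things have the shape of the lid; the one meant has the colours described above.

How it is judged:
On the way, in this order (a step that is already met when the one before it is completed fails the run):
1. the sample pot stands in the canister, let go (horizontal distance between sample_pot and canister below 0.036 m and z of sample_pot in the frame of canister below 0.03 m and horizontal distance between canister and stand below 0.006 m and contact force between the fingers and sample_pot below 0.2 N and linear speed of sample_pot below 0.05 m/s), for 0.2 s.
2. the lid is turned back up to the thread starts: level, resting on the thread, its underside more than 97 mm above the canister's underside, just before the drop (horizontal distance between sample_pot and canister below 0.036 m and z of sample_pot in the frame of canister below 0.03 m and angle between the z axis of lid and the z axis of canister, either way round below 0.04 rad and horizontal distance between lid and canister below 0.005 m and z of lid in the frame of canister between 0.097 and 0.1015 m and contact force between lid and canister above 0.2 N), for 0.2 s.
3. the lid has dropped and caught: level on the neck and drawn into the thread below the starts (underside less than 91.6 mm above the canister's underside), the pot inside (horizontal distance between sample_pot and canister below 0.036 m and z of sample_pot in the frame of canister below 0.03 m and angle between the z axis of lid and the z axis of canister, either way round below 0.04 rad and horizontal distance between lid and canister below 0.005 m and z of lid in the frame of canister below 0.0916 m), for 0.1 s.
4. the lid is tight (underside less than 89.6 mm above the canister's underside), the canister still in the stand (horizontal distance between sample_pot and canister below 0.036 m and z of sample_pot in the frame of canister below 0.03 m and angle between the z axis of lid and the z axis of canister, either way round below 0.04 rad and horizontal distance between lid and canister below 0.005 m and z of lid in the frame of canister below 0.0896 m and horizontal distance between canister and stand below 0.006 m), for 0.2 s.
5. the closed canister is lifted clear of the stand by its lid (horizontal distance between sample_pot and canister below 0.036 m and z of sample_pot in the frame of canister below 0.03 m and angle between the z axis of lid and the z axis of canister, either way round below 0.04 rad and horizontal distance between lid and canister below 0.005 m and z of lid in the frame of canister below 0.0896 m and height (world z) of canister above 0.035 m and contact force between the fingers and lid above 1 N), for 0.1 s.
At the end, for the whole second after the job is handed in: The canister stands upright and at rest on the courier box's floor (underside within 5 mm of it, centre within 34 mm of the box's), the lid level on it and tight (underside less than 89.6 mm above the canister's), the pot inside (centre within 36 mm, underside within 30 mm of the canister's) (horizontal distance between sample_pot and canister below 0.036 m and z of sample_pot in the frame of canister below 0.03 m and angle between the z axis of lid and the z axis of canister, either way round below 0.04 rad and horizontal distance between lid and canister below 0.005 m and z of lid in the frame of canister below 0.0896 m and horizontal distance between canister and box_floor below 0.034 m and z of canister in the frame of box_floor below 0.005 m and angle between canister's own z axis and vertical below 0.06 rad and linear speed of each of canister, lid below 0.02 m/s); the robot touches nothing.
It fails at once if a bystander (foil pouch, timer or dropper bottle) is moved by more than 30 mm (distance of any of foil_pouch, timer, dropper_bottle from where it was at the start of the episode above 0.03 m).
It fails at once if the canister or the lid is tipped over, or the pot is laid flat (angle between canister's own z axis and vertical above 0.5 rad or angle between lid's own z axis and vertical above 0.8 rad or angle between sample_pot's own z axis and vertical above 1.2 rad).
It also fails if it takes over 64 s, if anything falls off the work surface, if the arm or the gripper's body presses on something with over 40 N, if the wrist force passes 120 N, or if a joint passes its speed limit or range.

## Working session

There is one attempt and no reset: what is moved stays moved. The work goes in short steps, Python scripts to look and compute and a shell command to move; the robot and the scene stay as the last step left them, time stands still between calls to the robot, and variables do not carry over. Pictures are saved under pics/ and viewed, at most 10 in all, crops included, and the job is handed in when it is done.

```bash
mkdir -p pics; ls; python3 - <<'E'
from bench import robot, vision
import cv2,numpy as np
o=robot.get_obs(); print({k:np.round(v,3).tolist() for k,v in o.items()})
for n in("side","top"):
    s=vision.snapshot(n); np.savez(f"{n}0.npz",**s); cv2.imwrite(f"pics/{n}0.png",s["color"][:,:,::-1])
    print(n,s["fx"],s["cx"],s["dist"],np.round(s["R"],3).tolist(),np.round(s["t"],3), (-s["R"].T@s["t"]).round(3))
E
```

```text
pics
{'time': 0.0, 'joint_positions': [-1.366, 0.088, 1.372, -0.0, 1.684, -0.103], 'qvel': [-0.002, -0.0, 0.001, -0.002, 0.001, 0.001], 'joint_torque': [-0.0, -34.018, -30.243, 0.072, 0.033, -0.0], 'tool_pos': [0.166, -0.524, 0.204], 'ee_rot': [-3.139, -0.0, 0.308], 'wrist_force': [0.518, -0.236, -0.118], 'wrist_torque': [-0.038, 0.047, 0.019], 'finger_force': 0.0, 'width': 0.094}
side 478.17541606643084 321.5241775513664 [-0.02809536  0.          0.          0.          0.        ] [[-0.245, 0.969, 0.015], [0.746, 0.199, -0.636], [-0.619, -0.145, -0.772]] [ 0.117 -0.372  1.434] [1.194 0.168 0.868]
top 470.904265367721 327.4186633238622 [-0.05164732  0.          0.          0.          0.        ] [[-0.027, -0.999, -0.018], [-0.984, 0.03, -0.174], [0.174, 0.013, -0.985]] [0.037 0.609 1.207] [0.39  0.003 1.295]
```

View pics/side0.png

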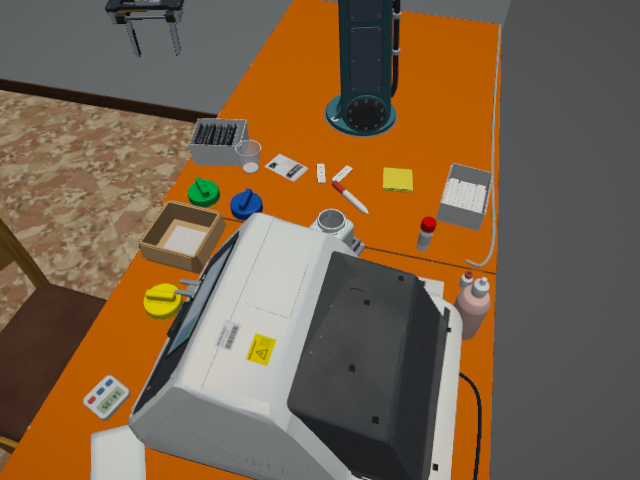

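View pics/top0.png

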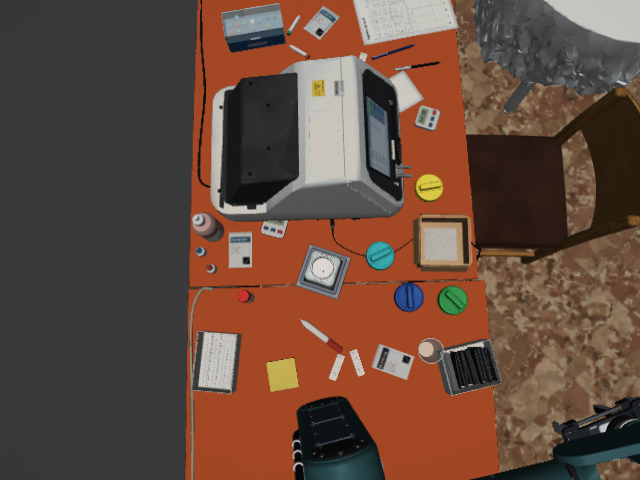

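The side view shows the pot cap at (428,225), blue lid at (247,203), canister mouth at (332,220) and box at (183,237). The top view shows the pot at (245,296), blue lid at (409,297), canister at (323,268) and box at (442,243). A cyan decoy lid is at (380,255), and the analyser sits just beyond the stand. Next I'll enlarge these.

```bash
cat > h.py <<'E'
import numpy as np,cv2
def load(n): return dict(np.load(n))
def K(s): return np.array([[s["fx"],0,s["cx"]],[0,s["fy"],s["cy"]],[0,0,1.]])
def ray(s,p):
    u=cv2.undistortPoints(np.array([[p]],float),K(s),s["dist"])[0,0]
    return -s["R"].T@s["t"], s["R"].T@np.array([u[0],u[1],1])
def atz(s,p,z):
    c,d=ray(s,p); return c+d*(z-c[2])/d[2]
def tri(s1,p1,s2,p2):
    c1,d1=ray(s1,p1);c2,d2=ray(s2,p2)
    A=np.stack([d1,-d2],1); l=np.linalg.lstsq(A,c2-c1,rcond=None)[0]
    a=c1+l[0]*d1;b=c2+l[1]*d2; return (a+b)/2,np.linalg.norm(a-b)
def cloud(s):
    v,u=np.mgrid[:480,:640]; p=np.stack([u.ravel(),v.ravel()],1).astype(float)[:,None]
    n=cv2.undistortPoints(p,K(s),s["dist"])[:,0]; z=s["z_map"].ravel()[:,None]
    X=(np.c_[n,np.ones(len(n))]*z-s["t"])@s["R"]; X[z[:,0]==0]=np.nan
    return X.reshape(480,640,3)
def tile(s,boxes,k):  # boxes (u,v) corner, 66x50*... 
    out=[]
    for (u,v,w,h) in boxes:
        c=cv2.resize(s["color"][v:v+h,u:u+w,::-1],(400,300),interpolation=cv2.INTER_CUBIC)
        for i in range(0,w,10): cv2.putText(c,str(u+i),(int(i*400/w),8),0,.3,(255,255,255)); cv2.line(c,(int((i+.5)*400/w),10),(int((i+.5)*400/w),15),(255,255,255))
        for i in range(0,h,10): cv2.putText(c,str(v+i),(0,int((i+.5)*300/h)+3),0,.3,(255,255,255))
        out.append(c)
    return np.vstack([np.hstack(out[:2]),np.hstack(out[2:])])
E
python3 - <<'E'
from h import *
t=load("top0.npz");s=load("side0.npz")
cv2.imwrite("pics/t1.png",tile(t,[(375,265,80,60),(205,265,80,60),(283,235,80,60),(400,210,80,60)],5))
cv2.imwrite("pics/s1.png",tile(s,[(207,173,80,60),(385,205,80,60),(290,190,80,60),(130,195,104,78)],5))
ct=cloud(t);cs=cloud(s)
for n,c,p in [("lid",ct,(409,297)),("lid",cs,(250,200)),("pot",ct,(245,296)),("pot",cs,(428,225)),("can",ct,(345,270)),("boxfl",ct,(442,243)),("desk",ct,(380,330))]: print(n,p,c[p[1],p[0]].round(4))
hsv=cv2.cvtColor(t["color"],cv2.COLOR_RGB2HSV)
m=(abs(hsv[...,0].astype(int)-112)<12)&(hsv[...,1]>120); m[:, :380]=0;m[:,440:]=0;m[:270]=0;m[325:]=0
X=ct[m]; 
for lo,hi in((.015,.031),(.036,.06)):
    P=X[(X[:,2]>lo)&(X[:,2]<hi)]; print(len(P),P.min(0).round(4),P.max(0).round(4),np.median(P,0).round(4))
    if len(P): q=P[:,:2]-P[:,:2].mean(0); w,V=np.linalg.eigh(q.T@q); print(P.mean(0).round(4),np.degrees(np.arctan2(V[1,1],V[0,1])),[np.ptp(q@V[:,i]).round(4) for i in(0,1)])
E
```

```text
lid (409, 297) [ 0.4523 -0.1918  0.0439]
lid (250, 200) [ 0.4496 -0.1866  0.0271]
pot (245, 296) [0.4638 0.2318 0.0992]
pot (428, 225) [0.4811 0.2362 0.0952]
can (345, 270) [ 0.5324 -0.0261  0.0123]
boxfl (442, 243) [ 0.5997 -0.2971  0.0085]
desk (380, 330) [ 3.681e-01 -1.155e-01  2.000e-04]
456 [ 0.4184 -0.2304  0.015 ] [ 0.4934 -0.157   0.0309] [ 0.4541 -0.1857  0.0254]
[ 0.4539 -0.1923  0.0253] 89.07982892610892 [np.float64(0.075), np.float64(0.0732)]
143 [ 0.4259 -0.2036  0.0371] [ 0.4842 -0.1872  0.0512] [ 0.4554 -0.1944  0.0458]
[ 0.4555 -0.1946  0.0453] -179.45865588311113 [np.float64(0.0166), np.float64(0.0584)]
```

View pics/t1.png

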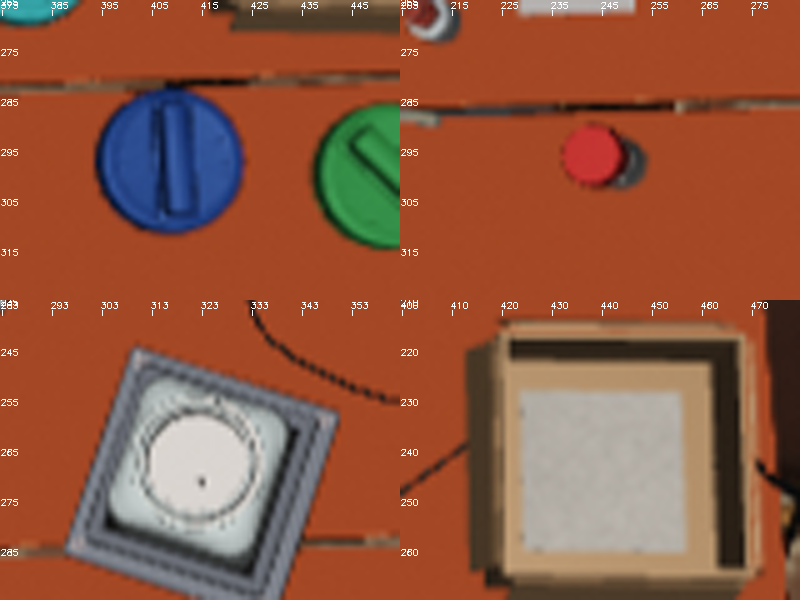

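View pics/s1.png

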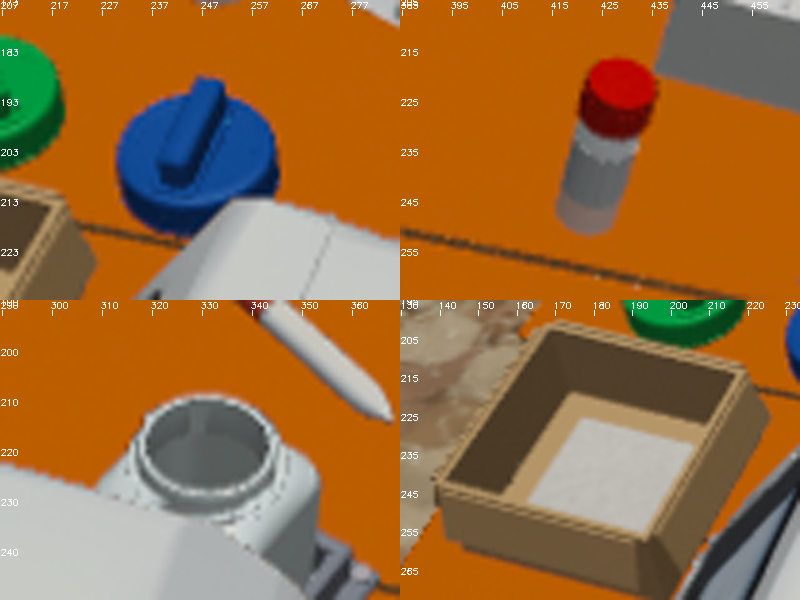

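The enlargements give these pixel centres:

| Point | Top view | Side view |
|---|---|---|
| Bar top | (410.5,296) | (245.1,196.9) |
| Cap top | (243.1,295.7) | (428.9,221.3) |
| Mouth | (322.9,267.9) | (330.9,219.5) |

The top view also shows the stand corners, and the box with a white label on its floor.

```bash
python3 - <<'E'
from h import *
t=load("top0.npz");s=load("side0.npz")
for n,a,b in [("bartop",(410.5,296),(245.1,196.9)),("captop",(243.1,295.7),(428.9,221.3)),("mouth",(322.9,267.9),(330.9,219.5))]:
    p,e=tri(t,a,s,b);print(n,p.round(4),e.round(4))
print("bar by z",atz(t,(410.5,296),.044).round(4),atz(s,(245.1,196.9),.044).round(4))
print("cap by z",atz(t,(243.1,295.7),.093).round(4),atz(s,(428.9,221.3),.093).round(4))
print("mouth by z",atz(t,(322.9,267.9),.114).round(4),atz(s,(330.9,219.5),.114).round(4))
# bar ends in top view
a=atz(t,(375+172/5-.5,265+100/5-.5),.044);b=atz(t,(375+183/5-.5,265+214/5-.5),.044);print("bar",a,b,np.degrees(np.arctan2(*(a-b)[1::-1])))
c=[atz(t,(283+x/5-.5,235+(y-300)/5-.5),.030)[:2] for x,y in((137,347),(338,412),(68,550))]
print("stand",np.round(c,4),[np.degrees(np.arctan2(*(c[0]-q)[::-1])) for q in c[1:]],[np.linalg.norm(c[0]-q) for q in c[1:]],(c[1]+c[2])/2)
c=cloud(t)
def rect(m,n):
    P=c[m][:,:2]; P=P[~np.isnan(P[:,0])]; r=cv2.minAreaRect((P*1000).astype(np.float32)); print(n,len(P),r)
z=c[...,2];x=c[...,0];y=c[...,1]
rect((z>.052)&(z<.072)&(abs(x-.6)<.09)&(abs(y+.3)<.09),"box rim")
reg=(abs(x-.53)<.09)&(abs(y-.03)<.09)
rect((z>.022)&(z<.038)&reg,"stand walls"); rect((z>.07)&(z<.13)&reg,"can top");rect((z>.106)&(z<.13)&reg,"neck")
# obstacles tall things
for zz in((.05,.09),(.09,.2),(.2,.5)):
    m=(z>zz[0])&(z<zz[1])&(x>.55)&(x<.9)&(abs(y)<.35); print(zz,m.sum(),x[m].min() if m.any() else 0)
m=(z>.13)&(abs(y-.03)<.12)&(x>.4)&(x<.9);print("near face x min",x[m].min())
E
```

```text
bartop [ 0.4549 -0.1961  0.0406] 0.0007
captop [0.4653 0.2379 0.0904] 0.001
mouth [0.5291 0.0321 0.1058] 0.0003
bar by z [ 0.4548 -0.1959  0.044 ] [ 0.4579 -0.1943  0.044 ]
cap by z [0.4651 0.2379 0.093 ] [0.4679 0.2371 0.093 ]
mouth by z [0.5281 0.0317 0.114 ] [0.5362 0.0337 0.114 ]
bar [ 0.48523256 -0.19337917  0.044     ] [ 0.42515099 -0.19584695  0.044     ] 2.3520409468823336
stand [[ 0.6047  0.0675]
 [ 0.5657 -0.0407]
 [ 0.4952  0.107 ]] [np.float64(70.1668498866806), np.float64(-19.813015130201318)] [np.float64(0.11503373869591961), np.float64(0.11644261829048179)] [0.5304539  0.03314963]
box rim 773 ((596.4296264648438, -289.79693603515625), (145.3235626220703, 142.85777282714844), 87.90921783447266)
stand walls 380 ((530.2021484375, 34.25868606567383), (100.84296417236328, 101.47079467773438), 69.55146789550781)
can top 635 ((530.1156005859375, 34.35749435424805), (79.83169555664062, 79.56749725341797), 69.95523071289062)
neck 156 ((530.592529296875, 36.14451599121094), (60.27882385253906, 62.48765182495117), 2.6548895835876465)
(0.05, 0.09) 1104 0.550018268488759
(0.09, 0.2) 7481 0.5501523907883336
(0.2, 0.5) 13236 0.682946640631401
near face x min 0.6730044417988208
```

Pot (0.466,0.2375), lid (0.4555,-0.195) with its bar about 1.5° off world x, canister (0.530,0.034) at yaw -20°, box about (0.60,-0.297). Heights match the text to within 4 mm (mouth 8 mm low by triangulation, but depth agrees with the stated height). I'll square the tool to yaw 0 and head for the pot.

```bash
python3 -m crank '[[0,[0,0,0],[0,0,6]],[0,[0,0,0],[0,0,6]],[0,[0,0,0],[0,0,5.7]],[0,[0.02,-0.045,0],[0,0,0]],[0,[0.02,-0.045,0],[0,0,0]],[0,[0.02,-0.045,0],[0,0,0]],[0,[0.02,-0.045,0],[0,0,0]],[0,[0.02,-0.045,0],[0,0,0]]]'
```

```text
time: 0.9
tool_pos: [0.2671, -0.2973, 0.2049]
ee_rot: [-3.141, 0.0, -0.002]
wrist_force: [0.9, -0.0, 0.4]
width: 0.0943
finger_force: 0.0
```

```bash
python3 - <<'E'
from h import *
t=load("top0.npz");s=load("side0.npz");c=cloud(t)
# box rim only: tan brightness & z band, narrower
z=c[...,2];x=c[...,0];y=c[...,1]
m=(z>.057)&(z<.068)&(abs(x-.6)<.09)&(abs(y+.3)<.09);P=c[m]
print(P.min(0).round(3),P.max(0).round(3),np.percentile(P,[2,98],axis=0).round(3).tolist())
q=[(503,318),(745,322),(758,575),(503,580)]
q=np.array([atz(t,(400+(a-400)/5-.5,210+(b-300)/5-.5),.062) for a,b in q]);print(q.round(4),q.mean(0).round(4))
f=[(520,390),(682,390),(686,552),(525,552)]
f=np.array([atz(t,(400+(a-400)/5-.5,210+(b-300)/5-.5),.004) for a,b in f]);print(f.round(4),f.mean(0).round(4))
E
```

```text
[ 0.525 -0.364  0.057] [ 0.669 -0.218  0.068] [[0.528, -0.361, 0.058], [0.667, -0.22, 0.067]]
[[ 0.6741 -0.2315  0.062 ]
 [ 0.6679 -0.3615  0.062 ]
 [ 0.5313 -0.3575  0.062 ]
 [ 0.5329 -0.2228  0.062 ]] [ 0.6015 -0.2933  0.062 ]
[[ 0.6459 -0.2495  0.004 ]
 [ 0.6432 -0.3401  0.004 ]
 [ 0.552  -0.3355  0.004 ]
 [ 0.5547 -0.2465  0.004 ]] [ 0.5989 -0.2929  0.004 ]
```

```bash
python3 -m crank '[[0,[0.017,-0.045,0],[0,0,0]],[0,[0.017,-0.045,0],[0,0,0]],[0,[0.017,-0.045,0],[0,0,0]],[0,[0.017,-0.045,0],[0,0,0]],[0,[0.017,-0.045,0],[0,0,0]],[0,[0.017,-0.045,0],[0,0,0]],[0,[0.017,-0.045,0],[0,0,0]],[0,[0.017,-0.045,0],[0,0,0]]]' && python3 -m crank '[[0,[0.017,-0.045,0],[0,0,0]],[0,[0.017,-0.045,0],[0,0,0]],[0,[0.017,-0.045,0],[0,0,0]],[0,[0.012,-0.04,0],[0,0,0]],[0,[0,0,0.04],[0,0,0]],[0,[0,0,0],[0,0,0]],[0,[0,0,0],[0,0,0]]]' && python3 - <<'E'
from h import *
from bench import vision,robot
ss={n:vision.snapshot(n) for n in("top","side")}
for n in ss: np.savez(n+"1.npz",**ss[n])
out=[]
print(robot.get_obs()["joint_positions"])
t,s=ss["top"],ss["side"]
cv2.imwrite("pics/p2.png",tile(s,[(375,170,100,75),(295,200,64,48)],5) if 0 else np.hstack([cv2.resize(t["color"][255:335,195:295,::-1],(400,320),interpolation=2),cv2.resize(s["color"][160:260,365:490,::-1],(400,320),interpolation=2)]))
E
```

```text
time: 1.7
tool_pos: [0.4033, 0.0626, 0.2052]
ee_rot: [3.141, -0.0, -0.001]
wrist_force: [0.7, -0.7, 0.0]
width: 0.0939
finger_force: 0.0
time: 2.4
tool_pos: [0.4655, 0.2349, 0.1643]
ee_rot: [3.14, 0.004, -0.001]
wrist_force: [0.1, 0.9, 0.8]
width: 0.094
finger_force: 0.0
[ 3.57845509e-01  3.59049334e-02  1.50042734e+00 -2.33867926e-04
  1.60272398e+00  1.93089575e+00]
```

View pics/p2.png

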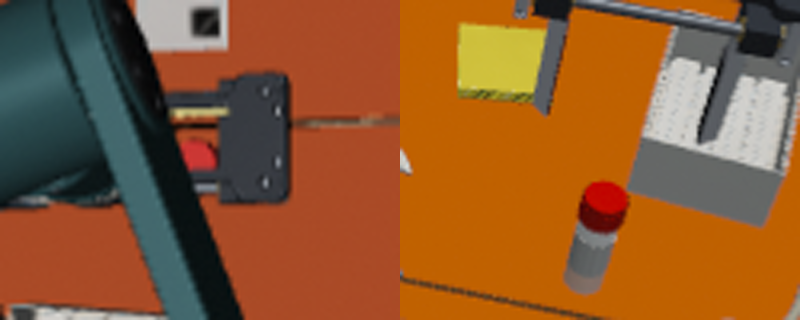

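The side crop shows the fingertips at about (535,110) and (705,140), straddling the red cap at (605,192). I'll check the tip midpoint against the TCP reading.

```bash
python3 - <<'E'
from h import *
s=load("side1.npz")
for z in(.164,):
  for p in((541,112),(703,142)): print(atz(s,(365+(p[0]-400)/3.2-.5,160+p[1]/3.2-.5),z).round(4))
X=np.array([.4655,.2349,.1643]);c=s["R"]@X+s["t"];print(cv2.projectPoints(X[None],cv2.Rodrigues(s["R"])[0],s["t"],K(s),s["dist"])[0].ravel(),(365+222/3.2-.5,160+127/3.2-.5))
E
python3 -m crank '[[0,[0.001,-0.002,0.04],[0,0,0]],[0,[0,0,0.045],[0,0,0]],[0,[0,0,0.004],[0,0,0]],[0.75,[0,0,0],[0,0,0]],[0.75,[0,0,0],[0,0,0]],[0.75,[0,0,0],[0,0,0]],[0.75,[0,0,0],[0,0,0]],[0.75,[0,0,0],[0,0,0]]]'
```

```text
[0.4709 0.182  0.164 ]
[0.4705 0.286  0.164 ]
[434.42748548 197.38719759] (433.875, 199.1875)
time: 3.3
tool_pos: [0.4682, 0.2378, 0.0778]
ee_rot: [-3.141, -0.002, -0.001]
wrist_force: [0.1, -0.3, -0.5]
width: 0.0574
finger_force: 0.0
```

```bash
python3 -m crank '[[0.75,[0,0,0.003],[0,0,0]],[0.75,[0,0,0],[0,0,0]],[0.75,[0,0,0],[0,0,0]],[0.75,[0,0,0],[0,0,0]],[0.75,[0,0,0],[0,0,0]],[0.75,[0,0,0],[0,0,0]]]'
```

```text
time: 3.9
tool_pos: [0.4674, 0.2374, 0.0732]
ee_rot: [3.141, 0.0, -0.001]
wrist_force: [-0.3, 0.5, -1.4]
width: 0.0296
finger_force: 30.0
```

```bash
python3 -m crank '[[0.75,[0,0,-0.045],[0,0,0]],[0.75,[0,0,-0.05],[0,0,0]],[0.75,[0,0,-0.05],[0,0,0]],[0.75,[0.016,0.05,0],[0,0,0]],[0.75,[0.016,0.05,0],[0,0,0]],[0.75,[0.016,0.05,0],[0,0,0]],[0.75,[0.016,0.05,0],[0,0,0]],[0.75,[0,0.003,0],[0,0,0]]]'&&python3 - <<'E'
from h import *
from bench import vision
s=vision.snapshot("side");np.savez("side2.npz",**s)
cv2.imwrite("pics/p3.png",cv2.resize(s["color"][130:270,260:420,::-1],(640,560),interpolation=2))
E
```

```text
time: 4.7
tool_pos: [0.5293, 0.0386, 0.2179]
ee_rot: [3.139, 0.0, -0.009]
wrist_force: [-0.1, 0.7, -0.9]
width: 0.0294
finger_force: 30.0
```

View pics/p3.png

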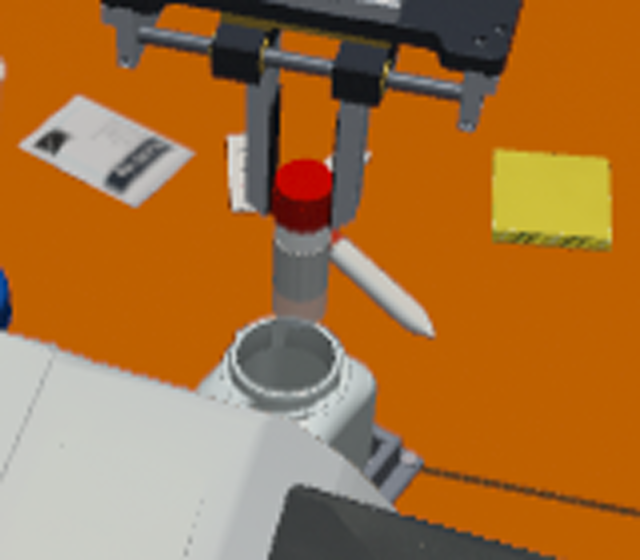

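The pot hangs upright at (300,310), just right of the mouth centre (288,362), which agrees with the arm still settling. Lowering now.

```bash
python3 -m crank '[[0.75,[0,0.001,0],[0,0,0]],[0.75,[0,0,0.04],[0,0,0]],[0.75,[0,0,0.04],[0,0,0]],[0.75,[0,0,0.018],[0,0,0]],[0.75,[0,0,0],[0,0,0]]]'
```

```text
time: 5.25
tool_pos: [0.5262, 0.0446, 0.1178]
ee_rot: [-3.142, 0.005, 0.002]
wrist_force: [-0.2, -0.8, -0.2]
width: 0.0301
finger_force: 29.9
```

```bash
python3 -m crank '[[0.75,[0,0,0],[0,0,0]]]'; python3 -m crank '[[0.75,[0,0,0],[0,0,0]]]'; python3 - <<'E'
from bench import robot
o=robot.get_obs();print(o["joint_positions"],o["tool_pos"],o["wrist_force"],o["wrist_torque"])
E
```

```text
time: 5.35
tool_pos: [0.5281, 0.0445, 0.1211]
ee_rot: [-3.141, -0.0, 0.001]
wrist_force: [-1.0, 0.1, -0.6]
width: 0.0297
finger_force: 29.9
time: 5.45
tool_pos: [0.529, 0.0439, 0.1223]
ee_rot: [-3.141, -0.003, 0.0]
wrist_force: [1.2, 0.2, -0.9]
width: 0.03
finger_force: 29.9
[-2.42580332e-02  7.39193460e-02  1.55071712e+00  3.64142342e-04
  1.51410057e+00  1.54621593e+00] [0.52903821 0.04390823 0.12228994] [ 1.21012005  0.24625535 -0.89379656] [ 0.02178927  0.02481227 -0.00749405]
```

Those 52 mm rows were clipped to 50 mm, which explains the 10 mm short in y. Correcting, then letting go.

```bash
python3 -m crank '[[0.75,[0.001,0.010,0],[0,0,0]],[0.75,[0,0,0.003],[0,0,0]],[0.75,[0,0,0],[0,0,0]],[0.75,[0,0,0],[0,0,0]]]' && python3 -m crank '[[0.5,[0,0,0],[0,0,0]],[0.5,[0,0,0],[0,0,0]],[0.5,[0,0,0],[0,0,0]],[0.5,[0,0,-0.04],[0,0,0]],[0.5,[0,0,-0.04],[0,0,0]],[0.5,[0,0,-0.02],[0,0,0]]]'
```

```text
time: 5.85
tool_pos: [0.5292, 0.0327, 0.1175]
ee_rot: [-3.142, 0.0, -0.002]
wrist_force: [-0.5, -0.0, 0.1]
width: 0.0299
finger_force: 29.9
time: 6.45
tool_pos: [0.5305, 0.033, 0.2217]
ee_rot: [3.141, -0.006, -0.001]
wrist_force: [0.6, 0.1, 0.9]
width: 0.047
finger_force: 0.0
```

```bash
python3 -m crank '[[0.4,[-0.015,0.0455,0],[0,0,0]],[0.4,[-0.015,0.0455,0],[0,0,0]],[0.4,[-0.015,0.0455,0],[0,0,0]],[0.4,[-0.015,0.0455,0],[0,0,0]],[0.4,[-0.015,0.0455,0],[0,0,-1]],[0.4,[0,0,0.045],[0,0,0]],[0.4,[0,0,0.045],[0,0,0]],[0.4,[0,0,0.04],[0,0,0]]]'&& python3 -m crank '[[0.4,[0,0,0],[0,0,0]],[0.4,[0,0,0],[0,0,0]]]'&& python3 - <<'E'
from h import *
from bench import vision
t=vision.snapshot("top");s=vision.snapshot("side");np.savez("side3.npz",**s);np.savez("top3.npz",**t)
cv2.imwrite("pics/p4.png",np.hstack([cv2.resize(t["color"][235:295,290:370,::-1],(400,300),interpolation=2),cv2.resize(s["color"][150:240,200:320,::-1],(400,300),interpolation=2)]))
E
```

```text
time: 7.25
tool_pos: [0.4535, -0.1951, 0.086]
ee_rot: [3.141, -0.0, 0.015]
wrist_force: [1.0, -0.1, 0.1]
width: 0.0563
finger_force: 0.0
time: 7.45
tool_pos: [0.454, -0.1944, 0.0879]
ee_rot: [-3.141, 0.001, 0.016]
wrist_force: [-0.2, 0.2, 0.6]
width: 0.0561
finger_force: 0.0
```

View pics/p4.png

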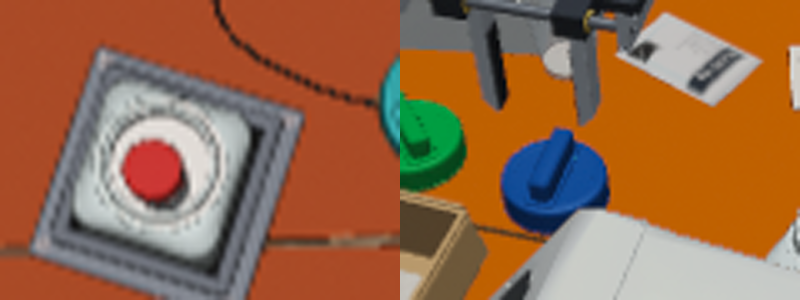

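The top crop shows the pot standing in the canister at (153,170). The side crop shows the fingertips straddling the bar, at (493,108) and (583,122). Descend and grip.

```bash
python3 -m crank '[[0.5,[0.001,0,0.04],[0,0,0]],[0.7,[0,0,0.02],[0,0,0]],[0.9,[0,0,0],[0,0,0]],[0.9,[0,0,0],[0,0,0]],[0.9,[0,0,0],[0,0,0]],[0.9,[0,0,0],[0,0,0]],[0.9,[0,0,0],[0,0,0]],[0.9,[0,0,0],[0,0,0]]]'
```

```text
time: 8.35
tool_pos: [0.4568, -0.1955, 0.0302]
ee_rot: [3.139, -0.005, 0.016]
wrist_force: [0.6, 0.1, 6.9]
width: 0.0157
finger_force: 30.0
```

```bash
python3 -m crank '[[0.9,[0,0,-0.04],[0,0,0]],[0.9,[0,0,-0.045],[0,0,0]],[0.9,[0,0,-0.045],[0,0,0]],[0.9,[0,0,-0.03],[0,0,0]],[0.9,[0.0154,-0.0457,0],[0,0,0]],[0.9,[0.0154,-0.0457,0],[0,0,0]],[0.9,[0.0154,-0.0457,0],[0,0,0]],[0.9,[0.0154,-0.0457,0],[0,0,0]]]' && python3 -m crank '[[0.9,[0.0154,-0.0455,0],[0,0,0]],[0.9,[0,0,0],[0,0,-7.5]],[0.9,[0,0,0],[0,0,-7.5]],[0.9,[0,0,0],[0,0,-7.5]],[0.9,[0,0,0],[0,0,-7.5]],[0.9,[0,0,0],[0,0,-7.5]],[0.9,[0,0,0],[0,0,-7.5]],[0.9,[0,0,0],[0,0,0]]]' && python3 - <<'E'
from h import *
from bench import vision
t=vision.snapshot("top");s=vision.snapshot("side");np.savez("side4.npz",**s);np.savez("top4.npz",**t)
def f(im,y,x,h,w): return cv2.resize(im[y:y+h,x:x+w,::-1],(400,400*h//w),interpolation=2)
cv2.imwrite("pics/p5.png",np.hstack([f(t["color"],200,280,100,100),f(s["color"],160,280,100,100)]))
E
```

```text
time: 9.15
tool_pos: [0.5138, -0.0091, 0.1879]
ee_rot: [3.141, -0.001, 0.016]
wrist_force: [0.6, -0.2, -1.6]
width: 0.016
finger_force: 30.0
time: 9.95
tool_pos: [0.5281, 0.0351, 0.1875]
ee_rot: [3.142, 0.0, 0.801]
wrist_force: [0.1, -0.5, -1.0]
width: 0.0158
finger_force: 30.0
```

View pics/p5.png

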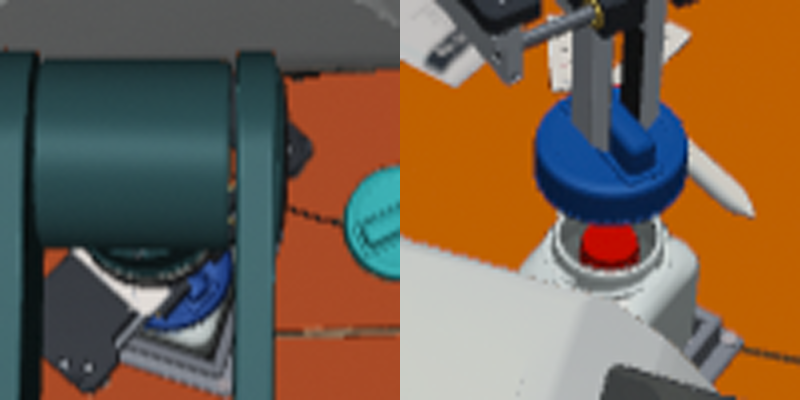

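The lid is held level, top face centre about (612,145) in the crop, over the mouth at (609,250). I'll check that relative offset numerically.

```bash
python3 - <<'E'
from h import *
from bench import robot
print([robot.get_obs()["tool_pos"].round(4) if hasattr(robot.get_obs()["tool_pos"],'round') else robot.get_obs()["tool_pos"] for _ in range(1)])
s=load("side4.npz")
pj=lambda X:cv2.projectPoints(np.array([X],float),cv2.Rodrigues(s["R"])[0],s["t"],K(s),s["dist"])[0].ravel()
a=np.linspace(0,2*np.pi,200)
def circ(c,r): 
    p=np.array([pj((c[0]+r*np.cos(t),c[1]+r*np.sin(t),c[2])) for t in a]); return p.min(0).round(1),p.max(0).round(1)
print("lid top pred",circ((.5281,.0351,.181),.039),"lid bottom",circ((.5281,.0351,.157),.039)); print("neck pred",circ((.529,.0335,.114),.030))
h=cv2.cvtColor(s["color"],cv2.COLOR_RGB2HSV);m=((abs(h[...,0].astype(int)-112)<12)&(h[...,1]>120)).astype(np.uint8)
m[:150]=0;m[230:]=0;m[:,:280]=0;m[:,400:]=0
ys,xs=np.nonzero(m);print("blue",xs.min(),xs.max(),ys.min(),ys.max())
E
```

```text
[array([0.5281, 0.0351, 0.1875])]
lid top pred (array([314.1, 181.1]), array([352.9, 208.8])) lid bottom (array([314.1, 189.4]), array([352.1, 217. ]))
neck pred (array([317.4, 206.7]), array([345.7, 227.8]))
blue 314 351 182 215
```

```bash
python3 -m crank '[[0.9,[0.0005,0.0014,0.02],[0,0,0]],[0.9,[0,0,0.019],[0,0,0]],[0.9,[0,0,0.003],[0,0,0]],[0.9,[0,0,0.001],[0,0,0]],[0.9,[0,0,0],[0,0,0]]]'; python3 -m crank '[[0.9,[0,0,0.002],[0,0,0]],[0.9,[0,0,0],[0,0,0]]]';python3 -m crank '[[0.9,[0,0,0.002],[0,0,0]],[0.9,[0,0,0],[0,0,0]]]'
```

```text
time: 10.55
tool_pos: [0.53, 0.0344, 0.1454]
ee_rot: [3.141, -0.001, 0.801]
wrist_force: [0.1, -0.0, -1.0]
width: 0.0159
finger_force: 30.0
time: 10.75
tool_pos: [0.5299, 0.0344, 0.1431]
ee_rot: [3.141, -0.001, 0.801]
wrist_force: [-0.2, -0.2, -0.6]
width: 0.0156
finger_force: 30.0
time: 10.95
tool_pos: [0.5299, 0.0344, 0.1406]
ee_rot: [3.141, -0.001, 0.802]
wrist_force: [1.0, -0.1, -0.9]
width: 0.0157
finger_force: 30.0
```

```bash
for i in 1 2 3; do python3 -m crank '[[0.9,[0,0,0.0015],[0,0,0]],[0.9,[0,0,0],[0,0,0]]]' | egrep "tool_pos|wrist_f"; done
```

```text
tool_pos: [0.5299, 0.0344, 0.1393]
wrist_force: [1.2, -0.5, 0.9]
tool_pos: [0.53, 0.0344, 0.139]
wrist_force: [-1.2, -0.9, 4.7]
tool_pos: [0.5301, 0.0343, 0.1387]
wrist_force: [-2.7, -0.5, 9.6]
```

```bash
python3 -m crank '[[0.9,[0,0,-0.0025],[0,0,0]],[0.8,[0,0,0],[0,0,0]],[0.8,[0,0,0],[0,0,0]],[0.8,[0,0,0],[0,0,0]]]' && python3 - <<'E'
from h import *
from bench import vision
s=vision.snapshot("side");np.savez("side5.npz",**s)
c=cloud(s);h=cv2.cvtColor(s["color"],cv2.COLOR_RGB2HSV);m=(abs(h[...,0].astype(int)-112)<12)&(h[...,1]>120)
m[:150]=0;m[240:]=0;m[:,:280]=0;m[:,400:]=0
ys,xs=np.nonzero(m);print("blue",xs.min(),xs.max(),ys.min(),ys.max())
P=c[m];P=P[(P[:,2]>.05)&(P[:,2]<.2)];print(np.histogram(P[:,2],bins=np.arange(.1,.17,.003)))
T=P[(abs(P[:,2]-.13)<.008)]
print(len(T),T.mean(0).round(4))
cv2.imwrite("pics/p6.png",cv2.resize(s["color"][160:240,290:390,::-1],(800,640)[:2],interpolation=2)[:600])
E
```

```text
time: 11.95
tool_pos: [0.5292, 0.0345, 0.1378]
ee_rot: [-3.141, 0.001, 0.802]
wrist_force: [0.0, 0.6, -0.4]
width: 0.0188
finger_force: 0.0
blue 313 348 199 231
(array([  0,   0,   1,   4,  21,  36,  39,  49,  99, 125, 142,  96,  26,
        13,  16,  17,  36,  30,   6,   0,   0,   0,   0]), array([0.1  , 0.103, 0.106, 0.109, 0.112, 0.115, 0.118, 0.121, 0.124,
       0.127, 0.13 , 0.133, 0.136, 0.139, 0.142, 0.145, 0.148, 0.151,
       0.154, 0.157, 0.16 , 0.163, 0.166, 0.169]))
519 [0.545  0.0336 0.1298]
```

View pics/p6.png

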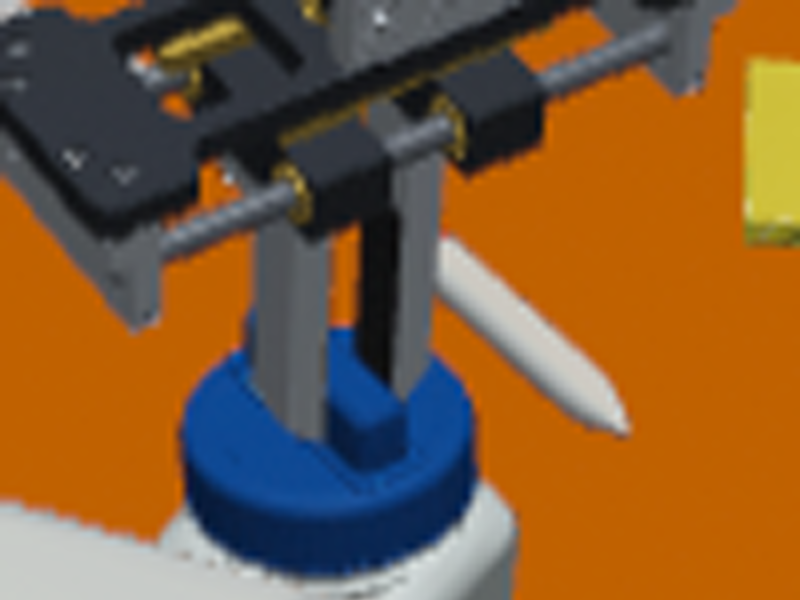

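The lid sits level on the neck, its front rim bottom at (320,575) in the crop, with the fingers straddling the bar. I'll turn back with play, tracking the lid's lower edge to see the drop.

```bash
cat > lid.py <<'E'
from h import *
from bench import vision,robot
import sys
s=vision.snapshot("side") if len(sys.argv)<2 else load(sys.argv[1])
b=s["color"].astype(int);r=b[190:250,:,2]-b[190:250,:,0]   # blue minus red
r=r[:,318:344]; e=[]; 
for c in r.T:
    i=np.nonzero(c>20)[0].max(); e.append(190+i+ (c[i]-20)/(c[i]-c[i+1]))
h=cv2.cvtColor(s["color"],cv2.COLOR_RGB2HSV);m=(abs(h[...,0].astype(int)-112)<12)&(h[...,1]>120)
m[:150]=0;m[240:]=0;m[:,:280]=0;m[:,400:]=0
xs=np.nonzero(m)[1];P=cloud(s)[m];P=P[P[:,2]>.05]
print("lower edge row",np.mean(e).round(2),"cols",xs.min(),xs.max(),"z95 bar top",np.percentile(P[:,2],97).round(4))
E
python3 lid.py side5.npz
python3 -m crank '[[0.8,[0,0,0],[0,0,-6]],[0.8,[0,0,0],[0,0,-6]],[0.8,[0,0,0],[0,0,0]]]'|egrep "pos|rot|wrist_f|finger";python3 lid.py
python3 -m crank '[[0.8,[0,0,0],[0,0,-6]],[0.8,[0,0,0],[0,0,-4]],[0.8,[0,0,0],[0,0,0]]]'|egrep "pos|rot|wrist_f|finger";python3 lid.py
```

```text
lower edge row 230.75 cols 313 348 z95 bar top 0.1525
tool_pos: [0.5295, 0.0344, 0.1381]
ee_rot: [-3.141, 0.0, 1.011]
wrist_force: [-0.4, 0.6, 0.1]
finger_force: 0.0
lower edge row 230.91 cols 313 349 z95 bar top 0.1521
tool_pos: [0.5296, 0.0345, 0.1384]
ee_rot: [3.142, -0.0, 1.184]
wrist_force: [-0.7, 0.6, 0.3]
finger_force: 0.3
lower edge row 231.05 cols 313 349 z95 bar top 0.1525
```

```bash
sed 's/b\[190:250/b[170:250/g;s/190+i/170+i/' lid.py > l4.py; python3 l4.py side4.npz; python3 - <<'E'
from h import *
s=load("side4.npz")
a=np.linspace(0,2*np.pi,720)
for z in(.1575,.113,.109,.107,.105,.103,.0995):
    X=np.c_[.529+.039*np.cos(a),.0335+.039*np.sin(a),0*a+z]
    p=cv2.projectPoints(X,cv2.Rodrigues(s["R"])[0],s["t"],K(s),s["dist"])[0][:,0]
    q=[p[(abs(p[:,0]-u)<.4),1].max() for u in range(318,344)]; print(z,np.mean(q).round(2))
E
python3 -m crank '[[0.8,[0,0,0],[0,0,-6]],[0.8,[0,0,0],[0,0,-4]],[0.8,[0,0,0],[0,0,0]]]'|egrep "pos|rot|wrist_f|finger";python3 lid.py
```

```text
lower edge row 214.62 cols 314 351 z95 bar top 0.2015
0.1575 215.81
0.113 230.18
0.109 231.42
0.107 232.04
0.105 232.65
0.103 233.27
0.0995 234.34
tool_pos: [0.5297, 0.0344, 0.1386]
ee_rot: [3.141, 0.0, 1.358]
wrist_force: [1.9, 0.2, 0.7]
finger_force: 1.1
lower edge row 231.25 cols 313 348 z95 bar top 0.1523
```

```bash
cat >> lid.py <<'E'
T=P[(P[:,2]>.146)&(P[:,2]<.165)]
if len(T)>5:
    q=T[:,:2]-T[:,:2].mean(0);w,V=np.linalg.eigh(q.T@q);print("bar",len(T),T.mean(0).round(4),"yaw",np.degrees(np.arctan2(V[1,1],V[0,1])).round(0)%180)
E
python3 lid.py side5.npz; python3 lid.py
for i in 1 2; do
python3 -m crank '[[0.8,[0,0,0],[0,0,-5]],[0.8,[0,0,0],[0,0,-5]],[0.8,[0,0,0],[0,0,0]]]'|egrep "pos|rot|wrist_f|finger";python3 lid.py;done
```

```text
lower edge row 230.75 cols 313 348 z95 bar top 0.1525
bar 85 [0.5394 0.0401 0.1507] yaw 44.0
lower edge row 231.26 cols 313 348 z95 bar top 0.1521
bar 67 [0.5379 0.0462 0.151 ] yaw 66.0
tool_pos: [0.5298, 0.0343, 0.1386]
ee_rot: [3.141, 0.0, 1.533]
wrist_force: [0.5, -0.4, 0.7]
finger_force: 1.7
lower edge row 231.54 cols 312 348 z95 bar top 0.1514
bar 57 [0.5376 0.0411 0.1506] yaw 83.0
tool_pos: [0.5298, 0.0342, 0.1388]
ee_rot: [3.141, 0.001, 1.707]
wrist_force: [1.3, -0.4, 1.5]
finger_force: 3.1
lower edge row 231.63 cols 312 348 z95 bar top 0.1506
bar 73 [0.536  0.0321 0.1497] yaw 89.0
```

```bash
for i in 1 2 3; do
python3 -m crank '[[0.8,[0,0,0],[0,0,-4]],[0.8,[0,0,0],[0,0,-4]],[0.8,[0,0,0],[0,0,0]]]'|egrep "pos|rot|wrist_f|finger";python3 lid.py;done
```

```text
tool_pos: [0.5297, 0.0344, 0.1389]
ee_rot: [3.141, 0.0, 1.846]
wrist_force: [0.3, -0.2, 2.7]
finger_force: 4.3
lower edge row 231.69 cols 312 348 z95 bar top 0.1509
bar 77 [0.536  0.0303 0.1494] yaw 96.0
tool_pos: [0.5292, 0.0341, 0.1384]
ee_rot: [-3.141, 0.0, 1.986]
wrist_force: [-0.7, -1.8, 2.2]
finger_force: 5.6
lower edge row 231.79 cols 312 347 z95 bar top 0.1497
bar 80 [0.536  0.0248 0.1488] yaw 99.0
tool_pos: [0.529, 0.0342, 0.1384]
ee_rot: [-3.14, -0.0, 2.125]
wrist_force: [-2.0, -1.7, 2.9]
finger_force: 6.7
lower edge row 231.83 cols 312 347 z95 bar top 0.15
bar 96 [0.5378 0.0212 0.1488] yaw 103.0
```

```bash
python3 -m crank '[[0.8,[0,0,-0.003],[0,0,0]],[0.8,[0,0,0],[0,0,0]],[0.8,[0,0,0],[0,0,0]]]'|egrep "pos|rot|wrist_f|finger|width";python3 lid.py
python3 -m crank '[[0.77,[0,0,0],[0,0,0]],[0.77,[0,0,0],[0,0,0]],[0.77,[0,0,0],[0,0,0]]]'|egrep "pos|rot|wrist_f|finger|width";python3 lid.py
python3 - <<'E'
from h import *
from bench import vision,robot
o=robot.get_obs();print(o["wrist_torque"],o["joint_positions"])
s=vision.snapshot("side");np.savez("side6.npz",**s)
t=vision.snapshot("top")
def f(im,y,x,h,w): return cv2.resize(im[y:y+h,x:x+w,::-1],(400,400*h//w),interpolation=2)
cv2.imwrite("pics/p7.png",np.hstack([f(s["color"],170,290,80,80),f(t["color"],225,285,80,80)]))
E
```

```text
tool_pos: [0.5293, 0.0347, 0.1405]
ee_rot: [-3.141, -0.001, 2.128]
wrist_force: [0.1, -0.1, -3.7]
width: 0.0188
finger_force: 4.6
lower edge row 231.74 cols 312 348 z95 bar top 0.1515
bar 110 [0.5386 0.021  0.1504] yaw 105.0
tool_pos: [0.5298, 0.0345, 0.142]
ee_rot: [3.141, 0.0, 2.128]
wrist_force: [-0.6, 0.2, -1.1]
width: 0.0216
finger_force: 0.3
lower edge row 231.84 cols 312 347 z95 bar top 0.1504
bar 101 [0.5384 0.0199 0.1493] yaw 106.0
[-0.01673218 -0.03292857  0.02937617] [-4.17800411e-02  6.53682511e-02  1.52019546e+00  5.94965444e-05
  1.55523830e+00 -5.99192804e-01]
```

View pics/p7.png

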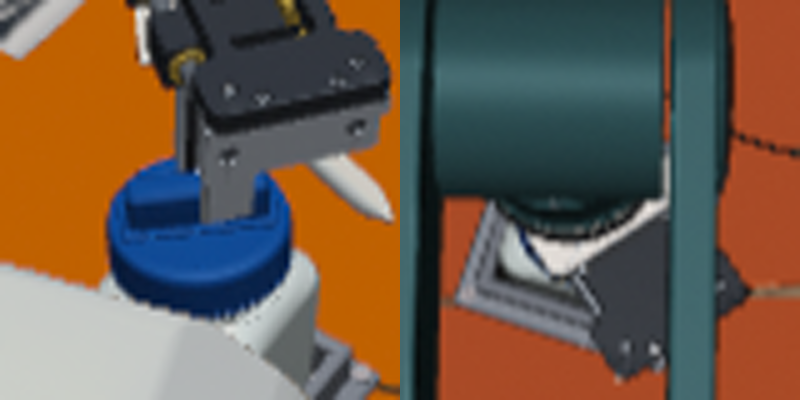

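The lid still sits level-looking on the neck, with the bar near yaw 95-105° while the tool is at 122°, so it lags. I'll fit the lid-top plane from depth for tilt and height.

```bash
cat > plane.py <<'E'
from h import *
import sys
def fit(s):
    h=cv2.cvtColor(s["color"],cv2.COLOR_RGB2HSV);m=((abs(h[...,0].astype(int)-112)<12)&(h[...,1]>120)).astype(np.uint8)
    m[:150]=0;m[240:]=0;m[:,:280]=0;m[:,400:]=0
    P=cloud(s)[cv2.erode(m,np.ones((3,3)))>0]
    # top face: inside 34 mm radius, off the bar
    best=None;rng=np.random.default_rng(0)
    P=P[(np.hypot(P[:,0]-.53,P[:,1]-.034)<.037)&(P[:,2]>.1)&(P[:,2]<.145)]
    for _ in range(2000):
        a=P[rng.choice(len(P),3,False)];n=np.cross(a[1]-a[0],a[2]-a[0]);l=np.linalg.norm(n)
        if l<1e-5: continue
        n/=l;n*=np.sign(n[2])
        if n[2]<.95: continue
        i=abs((P-a[0])@n)<.0025
        if best is None or i.sum()>best.sum(): best=i
    Q=P[best];A=np.c_[Q[:,0]-.53,Q[:,1]-.034,np.ones(len(Q))];k=np.linalg.lstsq(A,Q[:,2],rcond=None)[0]
    print(len(P),len(Q),"slope x,y deg",np.degrees(k[:2]).round(1),"z centre",k[2].round(4))
for f in sys.argv[1:]: fit(load(f))
E
python3 plane.py side5.npz side6.npz
python3 - <<'E'
from h import *
# same for lid at rest on desk (known top z .024, level) to get the depth bias
s=load("side0.npz");h=cv2.cvtColor(s["color"],cv2.COLOR_RGB2HSV);m=((abs(h[...,0].astype(int)-112)<12)&(h[...,1]>120)).astype(np.uint8)
m[:,:225]=0;m[:,270:]=0;m[:180]=0;m[:][230:]=0
P=cloud(s)[cv2.erode(m,np.ones((3,3)))>0];P=P[(abs(P[:,2]-.024)<.007)&(np.hypot(P[:,0]-.455,P[:,1]+.195)<.036)]
A=np.c_[P[:,0]-.455,P[:,1]+.195,np.ones(len(P))];k=np.linalg.lstsq(A,P[:,2],rcond=None)[0];print(len(P),np.degrees(k[:2]),k[2])
E
```

```text
433 285 slope x,y deg [6.9 6.2] z centre 0.1295
380 266 slope x,y deg [0.  3.8] z centre 0.1308
321 [ 0.75448104 -0.17818028] 0.02393263520345471
```

```bash
python3 -m crank '[[0.9,[0,0,0],[0,0,0]],[0.9,[0,0,0],[0,0,0]],[0.9,[0,0,0],[0,0,0]]]'|egrep "pos|rot|wrist_f|finger|width";python3 lid.py
python3 -m crank '[[0.8,[0,0,0],[0,0,0]],[0.8,[0,0,0],[0,0,0]],[0.8,[0,0,0],[0,0,0]]]'|egrep "pos|rot|wrist_f|finger|width";python3 lid.py
python3 - <<'E'
from h import *
from bench import vision
s=vision.snapshot("side");np.savez("side7.npz",**s)
E
python3 plane.py side7.npz
```

```text
tool_pos: [0.5297, 0.034, 0.1421]
ee_rot: [3.141, 0.001, 2.128]
wrist_force: [-0.9, -1.9, 2.7]
width: 0.0164
finger_force: 28.1
lower edge row 231.97 cols 312 348 z95 bar top 0.1508
bar 106 [0.5387 0.0223 0.1494] yaw 109.0
tool_pos: [0.5295, 0.0346, 0.141]
ee_rot: [-3.141, -0.0, 2.128]
wrist_force: [-1.4, -0.3, 0.6]
width: 0.0187
finger_force: 0.4
lower edge row 231.95 cols 312 347 z95 bar top 0.1504
bar 100 [0.5394 0.0204 0.1492] yaw 109.0
362 246 slope x,y deg [0.6 3.9] z centre 0.1308
```

```bash
cat plane.py > both.py; sed -i '/^for f in/d' both.py; cat >> both.py <<'E'
from bench import vision,robot
s=vision.snapshot("side");np.savez("last.npz",**s);fit(s);o=robot.get_obs();print(o["tool_pos"].round(4),"yaw",np.degrees(o["ee_rot"][2]).round(1),"F",o["wrist_force"].round(1),"T",o["wrist_torque"].round(2),"fing",np.round(o["finger_force"],1))
E
for i in 1 2 3 4; do
python3 -m crank '[[0.8,[0,0,0],[0,0,-4]],[0.8,[0,0,0],[0,0,-4]],[0.8,[0,0,0],[0,0,0]]]'>/dev/null;python3 both.py;python3 lid.py last.npz;done
```

```text
350 251 slope x,y deg [-0.   3.3] z centre 0.1314
[0.5293 0.0345 0.1413] yaw 129.9 F [-1.3 -1.1  0.7] T [-0.13  0.11 -0.03] fing 2.8
lower edge row 232.01 cols 311 347 z95 bar top 0.1506
bar 113 [0.5409 0.0192 0.1493] yaw 118.0
454 283 slope x,y deg [-0.  -0.4] z centre 0.1252
[0.5298 0.0347 0.1413] yaw 137.8 F [ 0.4 -0.3 -0.1] T [-0.02 -0.13  0.01] fing 0.0
lower edge row 232.8 cols 313 349 z95 bar top 0.1451
bar 11 [0.5431 0.0221 0.1471] yaw 131.0
441 299 slope x,y deg [ 0.1 -0.2] z centre 0.1253
[0.5299 0.0346 0.1416] yaw 145.8 F [ 0.1 -0.6  0.9] T [ 0.09 -0.2  -0.05] fing 0.8
lower edge row 232.79 cols 313 349 z95 bar top 0.1459
bar 21 [0.5385 0.0273 0.147 ] yaw 136.0
433 302 slope x,y deg [ 0.3 -0.5] z centre 0.1259
[0.53   0.0345 0.142 ] yaw 153.8 F [ 0.4 -0.4  2.4] T [ 0.04 -0.15 -0.07] fing 1.9
lower edge row 232.76 cols 313 349 z95 bar top 0.1463
bar 31 [0.541  0.0271 0.1469] yaw 148.0
```

The lid dropped from its crooked seat and is now level (underside about 93 mm) and climbing. I want step 2 met properly, so I'll turn back another quarter. Wrist range calls for a half-turn regrip first.

```bash
python3 -m crank '[[0.6,[0,0,0],[0,0,0]],[0.6,[0,0,0],[0,0,0]],[0.6,[0,0,0],[0,0,0]],[0.6,[0,0,-0.04],[0,0,0]],[0.6,[0,0,0],[0,0,8]],[0.6,[0,0,0],[0,0,8]],[0.6,[0,0,0],[0,0,8]],[0.6,[0,0,0],[0,0,8]]]' >/dev/null
python3 -m crank '[[0.6,[0,0,0],[0,0,8]],[0.6,[0,0,0],[0,0,8]],[0.6,[0,0,0],[0,0,8]],[0.6,[0,0,0],[0,0,8]],[0.6,[0,0,0],[0,0,8]],[0.6,[0,0,0],[0,0,8]],[0.6,[0,0,0],[0,0,8]],[0.6,[0,0,0],[0,0,8]]]' >/dev/null
python3 -m crank '[[0.6,[0,0,0],[0,0,8]],[0.6,[0,0,0],[0,0,8]],[0.6,[0,0,0],[0,0,8]],[0.6,[0,0,0],[0,0,8]],[0.6,[0,0,0],[0,0,8]],[0.6,[0,0,0],[0,0,8]],[0.6,[0,0,0],[0,0,8]],[0.6,[0,0,0],[0,0,8]]]' >/dev/null
python3 -m crank '[[0.6,[0,0,0],[0,0,8]],[0.6,[0,0,0],[0,0,8]],[0.6,[0,0,0],[0,0,4]],[0.6,[0,0,0],[0,0,0]]]'; python3 both.py; python3 lid.py last.npz
```

```text
time: 20.6
tool_pos: [0.5294, 0.0344, 0.1811]
ee_rot: [3.141, 0.001, -0.455]
wrist_force: [-0.8, 0.2, -0.1]
width: 0.0377
finger_force: 0.0
543 339 slope x,y deg [ 1.  -0.5] z centre 0.1257
[0.5294 0.0345 0.1812] yaw -26.0 F [-0.4  0.6 -0.4] T [ 0.02  0.01 -0.02] fing 0.0
lower edge row 232.76 cols 313 349 z95 bar top 0.1466
bar 51 [0.5346 0.0331 0.1468] yaw 141.0
```

```bash
python3 - <<'E'
from h import *
s=load("last.npz");h=cv2.cvtColor(s["color"],cv2.COLOR_RGB2HSV);m=((abs(h[...,0].astype(int)-112)<12)&(h[...,1]>120)).astype(np.uint8)
m[:150]=0;m[240:]=0;m[:,:280]=0;m[:,400:]=0
P=cloud(s)[m>0];T=P[(P[:,2]>.141)&(P[:,2]<.152)]
r=cv2.minAreaRect((T[:,:2]*1000).astype(np.float32));print(len(T),r);q=T[:,:2]-T[:,:2].mean(0);w,V=np.linalg.eigh(q.T@q);print(T.mean(0),np.degrees(np.arctan2(V[1,1],V[0,1]))%180)
E
```

```text
169 ((534.6889038085938, 32.477481842041016), (17.32220458984375, 58.077545166015625), 51.9896240234375)
[0.5363254  0.03252665 0.1449735 ] 140.0818914111865
```

```bash
python3 -m crank '[[0.6,[0,0,0],[0,0,7]],[0.6,[0,0,0],[0,0,6]],[0.6,[0,0,0.03],[0,0,0]],[0.8,[0,0,0.015],[0,0,0]],[0.8,[0,0,0],[0,0,0]],[0.8,[0,0,0],[0,0,0]],[0.8,[0,0,0],[0,0,0]],[0.8,[0,0,0],[0,0,0]]]'; python3 both.py
for i in 1 2 3; do
python3 -m crank '[[0.8,[0,0,0],[0,0,-6]],[0.8,[0,0,0],[0,0,-6]],[0.8,[0,0,0],[0,0,-6]],[0.8,[0,0,0],[0,0,0]]]'>/dev/null;python3 both.py;done
```

```text
time: 21.45
tool_pos: [0.5303, 0.0344, 0.1378]
ee_rot: [-3.14, -0.002, -0.682]
wrist_force: [1.0, -1.0, 1.4]
width: 0.0191
finger_force: 0.0
408 296 slope x,y deg [ 0.3 -0.3] z centre 0.1257
[0.5303 0.0344 0.1377] yaw -39.1 F [ 0.3 -0.6 -0.4] T [ 0.08 -0.01 -0.04] fing 0.0
392 282 slope x,y deg [1.8 0.1] z centre 0.1258
[0.5301 0.0344 0.1374] yaw -21.2 F [-0.3  0.6  1.4] T [ 0.12 -0.02  0.01] fing 0.5
369 274 slope x,y deg [1.4 0.2] z centre 0.1272
[0.5307 0.0344 0.1382] yaw -3.2 F [0.1 0.2 4.2] T [-0.01 -0.04 -0.06] fing 3.1
349 280 slope x,y deg [ 1.9 -0.6] z centre 0.1283
[0.5312 0.0344 0.1394] yaw 14.8 F [ 0.3 -0.4  8.7] T [ 0.02  0.02 -0.12] fing 6.1
```

```bash
python3 -m crank '[[0.8,[0,0,-0.004],[0,0,0]],[0.8,[0,0,0],[0,0,0]],[0.8,[0,0,0],[0,0,0]]]'>/dev/null;python3 both.py
for i in 1 2 ; do
python3 -m crank '[[0.8,[0,0,-0.0005],[0,0,-6]],[0.8,[0,0,-0.0005],[0,0,-6]],[0.8,[0,0,0],[0,0,0]]]'>/dev/null;python3 both.py;done
```

```text
354 287 slope x,y deg [1.8 0. ] z centre 0.1287
[0.5292 0.0344 0.1398] yaw 14.9 F [ 0.3 -0.   0.9] T [-0.12 -0.   -0.01] fing 0.5
356 304 slope x,y deg [ 1.4 -0.1] z centre 0.1297
[0.5292 0.0344 0.1408] yaw 26.8 F [-0.3 -0.5  0.4] T [-0.11  0.02 -0.01] fing 0.3
352 294 slope x,y deg [2.1 0.4] z centre 0.1306
[0.5293 0.0344 0.142 ] yaw 38.7 F [ 0.7 -1.  -0.6] T [-0.12  0.02  0.05] fing 0.2
```

```bash
for i in 1 2 3 ; do
python3 -m crank '[[0.8,[0,0,-0.0003],[0,0,-4]],[0.8,[0,0,0],[0,0,0]],[0.8,[0,0,0],[0,0,0]]]'>/dev/null;python3 both.py;done
```

```text
421 301 slope x,y deg [-5.9 -4.8] z centre 0.1285
[0.5296 0.0345 0.1427] yaw 42.8 F [-0.1 -0.2  0.2] T [-0.07 -0.04  0.02] fing 0.3
422 298 slope x,y deg [-4.9 -5.5] z centre 0.1287
[0.5295 0.0345 0.143 ] yaw 46.8 F [ 0.4 -0.4 -0. ] T [-0.08  0.02 -0.01] fing 0.3
415 291 slope x,y deg [-3.1 -5.9] z centre 0.1284
[0.5296 0.0345 0.1434] yaw 50.8 F [-0.3 -0.7 -0.3] T [-0.16 -0.06  0.04] fing 0.2
```

```bash
python3 -m crank '[[0.77,[0,0,0],[0,0,0]],[0.77,[0,0,0],[0,0,0]],[0.77,[0,0,0],[0,0,0]]]'>/dev/null;python3 both.py
python3 -m crank '[[0.78,[0,0,0.002],[0,0,-4]],[0.78,[0,0,0.002],[0,0,0]],[0.78,[0,0,0],[0,0,0]]]'>/dev/null;python3 both.py; python3 lid.py last.npz
```

```text
457 317 slope x,y deg [0.9 0.8] z centre 0.1248
[0.5296 0.0345 0.1434] yaw 50.9 F [-0.  -0.2  0.8] T [-0.03 -0.03  0.03] fing 0.0
425 300 slope x,y deg [1.9 0.5] z centre 0.1246
[0.5298 0.0343 0.1394] yaw 54.9 F [ 0.1 -0.6  0.1] T [-0.15 -0.2  -0.02] fing 0.5
lower edge row 233.06 cols 314 349 z95 bar top 0.1459
bar 20 [0.5435 0.0407 0.1473] yaw 68.0
```

Opening a little let it drop level (underside about 92.8 mm). Now turn clockwise with a firm grip, following it down.

```bash
python3 -m crank '[[0.8,[0,0,0.002],[0,0,6]],[0.8,[0,0,0.001],[0,0,6]],[0.8,[0,0,0.0005],[0,0,5]],[0.9,[0,0,0],[0,0,0]],[0.9,[0,0,0],[0,0,0]],[0.9,[0,0,0],[0,0,0]]]'|egrep "time|width|finger";python3 both.py
python3 -m crank '[[0.9,[0,0,0.0005],[0,0,6]],[0.9,[0,0,0.0005],[0,0,6]],[0.9,[0,0,0.0005],[0,0,6]],[0.9,[0,0,0],[0,0,0]]]'|egrep "time|width|finger";python3 both.py
python3 -m crank '[[0.9,[0,0,0.0005],[0,0,6]],[0.9,[0,0,0.0005],[0,0,6]],[0.9,[0,0,0],[0,0,0]]]'|egrep "time|width|finger";python3 both.py;python3 lid.py last.npz
```

```text
time: 26.25
width: 0.0159
finger_force: 29.8
421 298 slope x,y deg [2.5 0.5] z centre 0.1244
[0.5294 0.0343 0.1358] yaw 38.0 F [ 0.1 -1.6 -0.1] T [-0.37 -0.05  0.  ] fing 29.8
time: 26.7
width: 0.0151
finger_force: 29.8
470 303 slope x,y deg [2.  0.2] z centre 0.123
[0.5296 0.0345 0.1344] yaw 20.1 F [ 0.4 -0.7  0. ] T [-0.18 -0.04 -0.02] fing 29.8
time: 27.05
width: 0.0155
finger_force: 29.8
492 312 slope x,y deg [1.8 0.4] z centre 0.1224
[0.5296 0.0348 0.1336] yaw 8.2 F [0.4 0.2 0.8] T [ 0.11  0.1  -0.02] fing 29.8
lower edge row 233.24 cols 314 349 z95 bar top 0.1442
```

```bash
for i in 1 2 3; do python3 -m crank '[[0.9,[0,0,0.0004],[0,0,5]],[0.9,[0,0,0.0004],[0,0,5]],[0.9,[0,0,0],[0,0,0]]]'|egrep "time|width|finger";python3 both.py; done;python3 lid.py last.npz
```

```text
time: 27.4
width: 0.0159
finger_force: 29.8
472 308 slope x,y deg [ 1.3 -0.1] z centre 0.1216
[0.5297 0.0347 0.1329] yaw -1.8 F [-0.9 -0.5  1.9] T [ 0.14  0.09 -0.01] fing 29.8
time: 27.75
width: 0.0158
finger_force: 29.8
456 289 slope x,y deg [2.4 0.4] z centre 0.1208
[0.5299 0.0346 0.1322] yaw -11.8 F [0.5 0.2 3.2] T [ 0.14  0.03 -0.05] fing 29.8
time: 28.1
width: 0.0156
finger_force: 29.8
443 293 slope x,y deg [ 0.3 -0.1] z centre 0.1203
[0.5299 0.0346 0.1314] yaw -21.8 F [-0.2  0.5  3. ] T [ 0.21  0.07 -0.04] fing 29.8
lower edge row 233.35 cols 313 349 z95 bar top 0.1413
```

```bash
for i in 1 2; do python3 -m crank '[[0.9,[0,0,0.0003],[0,0,4]],[0.9,[0,0,0.0003],[0,0,4]],[0.9,[0,0,0],[0,0,0]]]'|egrep "time|width|finger";python3 both.py; done;python3 lid.py last.npz
```

```text
time: 28.45
width: 0.0155
finger_force: 29.8
444 281 slope x,y deg [ 1.5 -0.3] z centre 0.12
[0.5301 0.0345 0.1313] yaw -29.9 F [-1.3 -0.3  5.3] T [0.17 0.06 0.01] fing 29.8
time: 28.8
width: 0.0156
finger_force: 29.8
442 291 slope x,y deg [ 2.1 -1.1] z centre 0.1204
[0.5302 0.0347 0.1313] yaw -37.8 F [-0.8  0.4  7. ] T [0.31 0.19 0.01] fing 29.8
lower edge row 233.33 cols 313 348 z95 bar top 0.1411
```

The lid has stopped at about 88.3 mm, fully down. Release and check that it holds.

```bash
python3 -m crank '[[0.7,[0,0,-0.002],[0,0,0]],[0.7,[0,0,0],[0,0,0]],[0.7,[0,0,0],[0,0,0]],[0.6,[0,0,-0.04],[0,0,0]],[0.6,[0,0,0],[0,0,0]]]'|egrep "time|tool|width|finger";python3 both.py;python3 - <<'E'
from h import *
s=load("last.npz");h=cv2.cvtColor(s["color"],cv2.COLOR_RGB2HSV);m=((abs(h[...,0].astype(int)-112)<12)&(h[...,1]>120)).astype(np.uint8)
m[:150]=0;m[240:]=0;m[:,:280]=0;m[:,400:]=0
P=cloud(s)[m>0];T=P[(P[:,2]>.135)&(P[:,2]<.15)]
r=cv2.minAreaRect((T[:,:2]*1000).astype(np.float32));print(len(T),r);q=T[:,:2]-T[:,:2].mean(0);w,V=np.linalg.eigh(q.T@q);print(T.mean(0),np.percentile(T[:,2],80),np.degrees(np.arctan2(V[1,1],V[0,1]))%180-180)
E
```

```text
time: 29.35
tool_pos: [0.532, 0.0343, 0.1762]
width: 0.0369
finger_force: 0.0
617 336 slope x,y deg [ 0.9 -0.9] z centre 0.1205
[0.5312 0.0343 0.1742] yaw -38.0 F [-0.4  0.1  0.7] T [ 0.07 -0.01 -0.01] fing 0.0
173 ((534.66357421875, 32.695438385009766), (17.248043060302734, 59.67729187011719), 51.72660446166992)
[0.53795274 0.03250282 0.13974408] 0.14143491973657854 -40.156023476532056
```

```bash
python3 -m crank '[[0.6,[0,0,0.03],[0,0,0]],[0.7,[0,0,0.015],[0,0,0]],[0.9,[0,0,0],[0,0,0]],[0.9,[0,0,0],[0,0,0]],[0.9,[0,0,0],[0,0,0]],[0.9,[0,0,0],[0,0,0]],[0.9,[0,0,0],[0,0,0]]]';python3 -m crank '[[0.9,[0,0,-0.005],[0,0,0]],[0.9,[0,0,-0.01],[0,0,0]],[0.9,[0,0,-0.015],[0,0,0]],[0.9,[0,0,-0.02],[0,0,0]],[0.9,[0,0,0],[0,0,0]]]'; python3 - <<'E'
from h import *
from bench import vision
s=vision.snapshot("side");np.savez("side8.npz",**s);c=cloud(s)
x,y,z=c[...,0],c[...,1],c[...,2];h=cv2.cvtColor(s["color"],cv2.COLOR_RGB2HSV);m=(abs(h[...,0].astype(int)-112)<12)&(h[...,1]>120)
m[:150]=0;m[240:]=0;m[:,:280]=0;m[:,400:]=0
P=c[m];print(np.median(P[np.hypot(P[:,0]-.53,P[:,1]-.034)<.036],0))
E
```

```text
time: 30.1
tool_pos: [0.5295, 0.0344, 0.1268]
ee_rot: [3.141, 0.0, -0.664]
wrist_force: [0.7, -0.1, -3.0]
width: 0.0158
finger_force: 29.9
time: 30.6
tool_pos: [0.5319, 0.0344, 0.1818]
ee_rot: [-3.137, -0.007, -0.664]
wrist_force: [0.2, -0.0, -2.4]
width: 0.0153
finger_force: 29.9
[0.54559554 0.03333711 0.17771876]
```

```bash
python3 -m crank '[[0.9,[0,0,-0.04],[0,0,0]],[0.9,[0.032,0.027,0],[0,0,0]],[0.9,[0.032,0.027,0],[0,0,0]],[0.9,[0.032,0.027,0],[0,0,0]],[0.9,[0.032,0.027,0],[0,0,0]],[0.9,[0.032,0.027,0],[0,0,0]],[0.9,[0.032,0.027,0],[0,0,0]],[0.9,[0.032,0.027,0],[0,0,0]]]';python3 -m crank '[[0.9,[0.031,0.026,0],[0,0,0]],[0.9,[0,0,0],[0,0,-6]],[0.9,[0,0,0],[0,0,-6]],[0.9,[0,0,0],[0,0,-6]],[0.9,[0,0,0],[0,0,0]]]'; python3 - <<'E'
from h import *
from bench import vision
s=vision.snapshot("side");np.savez("side9.npz",**s);c=cloud(s)
x,y,z=c[...,0],c[...,1],c[...,2]
m=(abs(x-.6)<.06)&(abs(y+.292)<.06)&(z>.09)&(z<.165);P=c[m];h=cv2.cvtColor(s["color"],cv2.COLOR_RGB2HSV)
b=m&(h[...,1]<60)&(h[...,2]>120);P=c[b];print("white",len(P),np.percentile(P,[3,97],axis=0).round(3).tolist())
r=cv2.minAreaRect((P[:,:2]*1000).astype(np.float32));print(r)
E
```

```text
time: 31.45
tool_pos: [0.5892, -0.2539, 0.2157]
ee_rot: [3.141, 0.002, -0.664]
wrist_force: [0.9, 0.6, -2.9]
width: 0.0158
finger_force: 30.0
time: 31.95
tool_pos: [0.5974, -0.292, 0.2154]
ee_rot: [-3.141, 0.002, -0.351]
wrist_force: [-0.0, 0.2, -3.6]
width: 0.0156
finger_force: 30.0
white 12 [[0.634, -0.29, 0.098], [0.642, -0.256, 0.103]]
((639.3690185546875, -273.2098388671875), (6.56337308883667, 37.60835647583008), 11.763944625854492)
```

```bash
python3 -m crank '[[0.9,[0.001,0,0.03],[0,0,0]],[0.9,[0,0,0.03],[0,0,0]],[0.9,[0,0,0.02],[0,0,0]],[0.9,[0,0,0.007],[0,0,0]],[0.9,[0,0,0.003],[0,0,0]],[0.9,[0,0,0],[0,0,0]]]';python3 -m crank '[[0.9,[0,0,0.0015],[0,0,0]],[0.9,[0,0,0],[0,0,0]]]'
```

```text
time: 32.6
tool_pos: [0.5991, -0.2925, 0.1276]
ee_rot: [3.141, -0.001, -0.351]
wrist_force: [0.3, -0.7, -3.0]
width: 0.0158
finger_force: 30.0
time: 32.8
tool_pos: [0.5993, -0.2928, 0.1268]
ee_rot: [3.141, -0.003, -0.35]
wrist_force: [0.1, -0.1, -2.6]
width: 0.0159
finger_force: 30.0
```

```bash
for i in 1 2 3; do python3 -m crank '[[0.9,[0,0,0.0018],[0,0,0]],[0.9,[0,0,0],[0,0,0]]]'|egrep "pos|wrist_f";done
```

```text
tool_pos: [0.5988, -0.2924, 0.1238]
wrist_force: [-0.3, -0.0, -3.2]
tool_pos: [0.5989, -0.2924, 0.1221]
wrist_force: [-0.6, -0.1, -1.4]
tool_pos: [0.599, -0.2924, 0.1217]
wrist_force: [-2.3, 1.8, 3.0]
```

```bash
python3 -m crank '[[0.9,[0,0,-0.001],[0,0,0]],[0.6,[0,0,0],[0,0,0]],[0.6,[0,0,0],[0,0,0]],[0.6,[0,0,0],[0,0,0]],[0.6,[0,0,-0.03],[0,0,0]],[0.6,[0,0,-0.04],[0,0,0]],[0.6,[0,0,-0.04],[0,0,0]]]'; python3 -m crank '[[0.6,[-0.03,-0.03,-0.02],[0,0,0]],[0.6,[-0.03,-0.03,0],[0,0,0]],[0.6,[-0.03,-0.03,0],[0,0,0]],[0.6,[-0.03,-0.03,0],[0,0,0]],[0.6,[0,0,0],[0,0,0]]]'; python3 - <<'E'
from h import *
from bench import vision
for n in("side","top"):
    s=vision.snapshot(n);c=cloud(s);h=cv2.cvtColor(s["color"],cv2.COLOR_RGB2HSV)
    m=((abs(h[...,0].astype(int)-112)<12)&(h[...,1]>120)).astype(np.uint8)
    P=c[m>0];P=P[(np.hypot(P[:,0]-.599,P[:,1]+.292)<.06)&(P[:,2]>.09)&(P[:,2]<.15)]
    r=cv2.minAreaRect((P[:,:2]*1000).astype(np.float32))
    T=P[abs(P[:,2]-.1165)<.007];A=np.c_[T[:,0]-.599,T[:,1]+.292,np.ones(len(T))]
    for _ in range(3):
        k=np.linalg.lstsq(A,T[:,2],rcond=None)[0];i=abs(A@k-T[:,2])<.003;A,T=A[i],T[i]
    print(n,len(P),len(T),r[:2],"slope",np.degrees(k[:2]).round(1),"z",k[2].round(4))
E
```

```text
time: 34.1
tool_pos: [0.5983, -0.2922, 0.2309]
ee_rot: [-3.141, 0.002, -0.35]
wrist_force: [0.8, -0.9, 0.7]
width: 0.0376
finger_force: 0.0
time: 34.6
tool_pos: [0.5257, -0.1346, 0.2517]
ee_rot: [-3.14, -0.0, -0.346]
wrist_force: [-0.9, -0.3, 0.3]
width: 0.0375
finger_force: 0.0
side 978 448 ((604.78173828125, -292.125), (74.28101348876953, 75.48426818847656)) slope [-0.6 -0.7] z 0.1168
top 0 0 ((0.0, 0.0), (0.0, 0.0)) slope [0. 0.] z 0.0
```

The lid is level, its top at 0.117 m (canister on the floor, lid about 88.5 mm up), centred in the box, gripper clear. Handing in.

```bash
python3 -c "
from bench import robot
print(robot.close_job())"
```

```text
the job is handed in; nothing more can be done
None
```

I handed the job in at about 35 s: the pot is in the canister, the lid is screwed fully down, and the closed canister stands upright in the courier box. The only judge output was the hand-in notice, so these results are my own camera and force readings.

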